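Rock a pendulum angle gauge on a screw jack to its set angle and hold

ROBOT

A 6-joint arm with a two-finger parallel gripper is mounted at the origin on the work surface. World frame = base frame: x ahead of the robot, y to its left, z up, the work surface at z = 0. Lengths are in m, angles in rad, forces in N, time in s.
With the tool pointing down it reaches from about 0.15 to 0.775 m from the base axis. Payload 6.1 kg.
Tool frame: the origin (TCP) lies between the finger pads; the fingertips stand 8 mm ahead of it and the grasp point (between the pads) lies 11 mm behind it; z points along the fingers, y is the line along which they close (so a half turn about z gives the same grasp; the last joint's range is limited). The gripper opens to 85 mm and grips with 20 to 120 N. Pads are 22 mm wide; open, the fingers measure 114 mm over their backs; the gripper's body (76 mm by 85 mm) begins 54 mm behind the grasp point. The pads swing forward as they close: fully open they stand 13 mm farther back than shut.
Start: joints at [1.203, 0.126, -0.04, 1.405, 0, 1.571], TCP at [0.189, 0.49, 0.239] pointing down, gripper open.
Joint ranges: [-2.72, 2.72], [-0.95, 1.95], [-1.27, 1.35], [-1.78, 2.02], [-1.46, 1.47], [-3.14, 3.14]. Speed limits (rad/s): [2.39, 2.39, 3.01, 3.14, 3.14, 3.14].

INTERFACE

Orientations are given as a unit quaternion [w, x, y, z].
In Python, from rig import robot, eoat, planner, status, eyes, sign_off gives the robot as it stands. Calls block until the motion is done:
- robot.goto(position, orientation): joint-space move of the TCP to a pose.
- robot.servo_line(position, orientation=None, rate=0.15, max_force=None): straight line of the TCP; orientation=None keeps the orientation; rate is the mean speed in m/s. With max_force (N) it stops when the force on the tool has changed by that much, and returns True; else False.
- robot.move_joints(angles): joint-space move.
- eoat.move_gripper(opening, f_grip=None): finger opening in m; f_grip is the grip in N (None keeps the last); returns when the fingers have stopped.
- robot.pause(seconds).
- planner.solve_ik(position, orientation): joint angles nearest the present ones, or None.
- status.get_obs(): the state.
- eyes.grab_frame(name): name is "scene" or "top"; returns the picture (480x640x3 uint8, red, green, blue); there is no depth.
- eyes.camera_model(name): a dict with "fx", "fy", "cx", "cy" (pixels), "xyz" and "orientation" of the camera in the world. Camera axes: x right, y up, looking along -z (the intrinsics and any distortion apply to the point x, -y, -z); pixel columns grow to the right and rows downward; lengths in m; the calibration is good to about 2 mm. A picture is of the moment at which its call begins. camera_model takes no time and is no camera call.
A pose or a line that the arm cannot do raises robot.Unreachable and nothing moves.
- sign_off(): hands the job in; it is judged then, once.
The state is a dict: "time_s": time; "joints": joint angles; "qd": joint speeds; "joint_efforts": joint torques, N m; "tool_pos": TCP position; "orientation": TCP orientation; "ft_force": force on the tool from outside, world axes, zero at the start; "ft_torque": the same for the moment, N m; "finger_gap": finger opening in m; "grasp_force": force on a finger pad.
Only numpy, scipy, OpenCV 4.12 (cv2) and the standard library are available. Lean on these libraries where they do the work, as an engineer would, in place of code of your own. Each camera call takes 0.05 s, during which the arm holds its last target. There are 200 camera calls.

TASK

Pick up the pendulum angle gauge by its handle and stand it upright with the middle of its foot on top of the screw jack's main dome, waiting a moment there. Then rock it sideways there, dial kept vertical and the middle of the foot staying on the dome, until its swinging pointer settles on the brass index tab on the dial's rim, and stay like that: finish while still gripping the gauge steadily, its foot pressed lightly on the jack's dome. Leave the other things on the bench where they are.

Things in the scene. Friction and masses are not known exactly. Their poses are not given: they have to be found in the camera images.
- gauge: Loose pendulum angle gauge, 0.35 to 0.65 kg, 200 mm tall, standing on the bench. Origin: centre of its flat underside; z up through the handle, y along the foot, x out of the white dial face. Steel foot 34 (x) by 90 (y) by 14 mm high; round dial 116 mm across, 14 mm thick, centred 80 mm up; black upright handle 18 (x) by 28 (y) mm, 136 to 200 mm up.
- gauge_grip (a point): Middle of the gauge's handle, 172 mm above the underside on the gauge's z axis. Gripped across the 28 mm (fingers closing along the gauge's y) it can be rocked without turning in the fingers.
- pointer (a joint): Angle (rad) of the gauge's freely swinging black pointer about the gauge's x axis through the dial centre. It hangs plumb and settles in about a second: 0 with the gauge upright; positive when its tip is displaced toward the gauge's +y. If the gauge's top leans toward its own +y by an angle, the pointer reads plus that angle.
- index (a joint): Angle (rad) of the small brass index tab on the dial's lower rim, same zero and sense as the pointer (0 = bottom of the dial, positive toward the gauge's +y). Stiff, stays where it is set, between 0.13 and 0.36. The gauge must lean by this angle, top toward its +y.
- pointer_tip (a point): Lower tip of the swinging pointer, 52 mm from the dial centre, about 10 mm in front of the dial's middle plane.
- index_tip (a point): Inner tip of the brass index tab, also 52 mm from the dial centre and in the pointer's plane: the pointer's tip meets it when the pointer is on the mark.
- jack: Steel screw jack, fixed, 70 mm high. Origin: centre of its underside. Base 75 (x) by 60 (y) by 22 mm high, a post, and an uneven head: a main dome of 20 mm radius on the axis, its top 70 mm up, and toward the jack's +y a lower knuckle of 8 mm radius, 24 mm off the axis, its top 58 mm up (a flat foot on the dome leaning less than 0.45 rad does not reach it).
- jack_top (a point): Top of the jack's main dome, 70 mm above the bench, where the middle of the gauge's foot is to stand.
- holder: Bystander: steel taper tool holder standing on its flange, 62 mm diameter, 115 mm tall; origin at the centre of its underside.
- tub: Bystander: white plastic tub, 84 mm diameter, 95 mm tall; origin at the centre of its underside.
- parallel: Bystander: dark steel parallel block lying flat, 30 by 130 by 25 mm high, long axis y; origin at the centre of its underside.
Not all that is in view belongs to the job. There is more than one size of the gauge; the one meant has the size given above.

How it is judged:
By the outcome, as a careful person would: the job done as asked, in the order asked, and still so for the second after the job is handed in, while the arm keeps its last pose, push and grip.
It also fails if it takes over 48 s, if anything falls off the work surface, if the arm or the gripper's body presses on something with over 40 N, if the wrist force passes 120 N, or if a joint passes its speed limit or range.

## Working session

There is one attempt and no reset: what is moved stays moved. The work goes in short steps, each a Python script; the robot and the scene stay as the last script left them, time stands still between calls to the robot, and variables do not carry over. Pictures are saved under pics/ and viewed, at most 10 in all, crops included, and the job is handed in when it is done.

```bash
mkdir -p pics; ls
python3 - <<'E'
from rig import robot,eoat,planner,status,eyes
import cv2
for n in("scene","top"):
    im=eyes.grab_frame(n); cv2.imwrite(f"pics/{n}0.png",im[:,:,::-1]); print(n,eyes.camera_model(n))
o=status.get_obs();print(o)
E
```

```text
pics
scene {'fx': 594.0266008513032, 'fy': 594.0266008513032, 'cx': 306.3119823860315, 'cy': 245.00864880242605, 'xyz': array([ 1.43954231, -0.3582836 ,  1.35794324]), 'orientation': array([0.78659367, 0.26639795, 0.17353399, 0.52932834])}
top {'fx': 452.3378878376698, 'fy': 452.3378878376698, 'cx': 315.6553505719428, 'cy': 238.4255995078695, 'xyz': array([ 0.52943283, -0.01930914,  1.24749826]), 'orientation': array([ 0.70876376,  0.01794559, -0.01729222, -0.70500558])}
{'time_s': 0.1, 'joints': array([ 1.20299817e+00,  1.26337412e-01, -4.04883809e-02,  1.40537336e+00,
        6.34304337e-06,  1.57078973e+00]), 'qd': array([ 0.00036147, -0.00146925,  0.001916  ,  0.00038111, -0.00092133,
       -0.00078495]), 'joint_efforts': array([ 1.92284242e-03, -4.36905670e+01,  3.53604555e+01,  1.37715795e-02,
        3.17345020e-04,  9.96712430e-06]), 'tool_pos': array([0.1886473 , 0.48957559, 0.23860554]), 'orientation': array([-1.31383269e-04,  1.82861001e-01,  9.83138527e-01, -6.89003180e-04]), 'ft_force': array([ 0.1100871 ,  0.41386229, -0.49860311]), 'ft_torque': array([-0.03133219, -0.00479108,  0.07156811]), 'grasp_force': 0.0, 'finger_gap': 0.08567562887683755}
```

View pics/scene0.png

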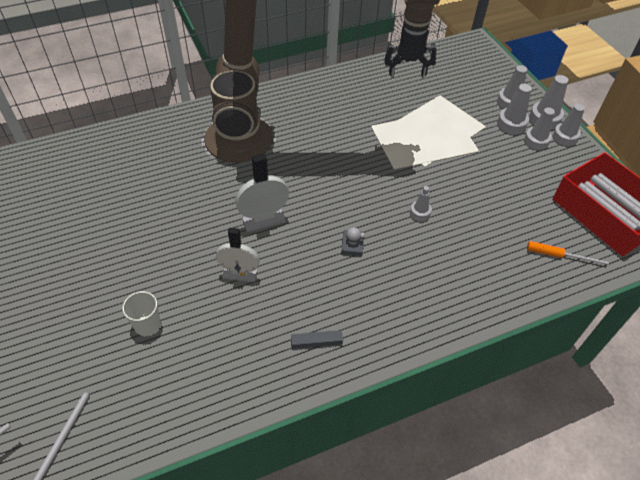

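View pics/top0.png

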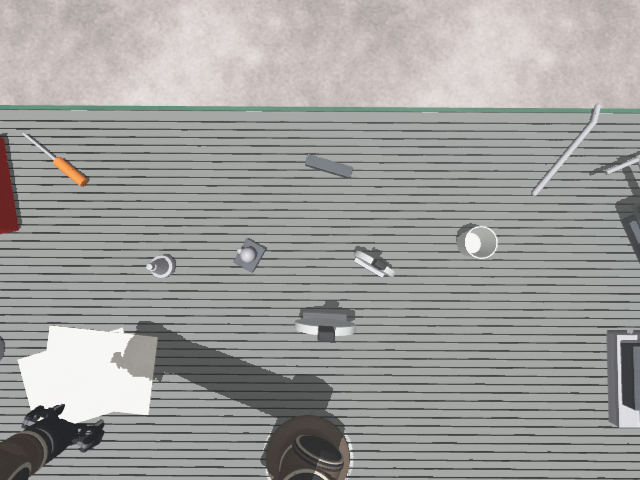

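The scene shows two gauges: a large one at scene (262,197) / top (325,325), and a smaller one at scene (238,257) / top (374,263). At about 1.15 m depth the large one spans about 60 px, or 150 mm. The small one spans about 42 px, or 110 mm, which matches the 116 mm dial. The jack is at top (249,254), the holder at (160,266), the tub at (480,242) and the parallel at (329,166). I'll check the small gauge in one close crop.

```bash
cat > h.py <<'E'
import numpy as np, cv2
from scipy.spatial.transform import Rotation as R
from rig import robot,eoat,planner,status,eyes,sign_off
def cam(n):
    m=eyes.camera_model(n); q=m["orientation"]; return m,R.from_quat([q[1],q[2],q[3],q[0]]).as_matrix()
def ray(n,u,v):
    m,M=cam(n); return m["xyz"],M@np.array([(u-m["cx"])/m["fx"],-(v-m["cy"])/m["fy"],-1])
def onz(n,u,v,z):
    o,d=ray(n,u,v); return o+d*(z-o[2])/d[2]
def onplane(n,u,v,p,nrm):
    o,d=ray(n,u,v); return o+d*((p-o)@nrm)/(d@nrm)
def proj(n,P):
    m,M=cam(n); c=M.T@(np.asarray(P)-m["xyz"]); return np.array([m["cx"]-m["fx"]*c[0]/c[2],m["cy"]+m["fy"]*c[1]/c[2]])
def tri(a,b):
    (o1,d1),(o2,d2)=ray("scene",*a),ray("top",*b)
    s,t=np.linalg.lstsq(np.c_[d1,-d2],o2-o1,rcond=None)[0]
    return (o1+s*d1+o2+t*d2)/2,np.linalg.norm(o1+s*d1-o2-t*d2)
E
python3 - <<'E'
from h import *
s=cv2.imread("pics/scene0.png");t=cv2.imread("pics/top0.png")
f=lambda i,x,y,w,h,k:cv2.resize(i[y:y+h,x:x+w],None,fx=k,fy=k,interpolation=cv2.INTER_CUBIC)
a=f(s,205,222,66,66,6);b=f(t,345,235,66,66,6);c=f(s,325,215,66,33,6);d=f(t,220,237,66,33,6)
cv2.imwrite("pics/c1.png",np.vstack([np.hstack([a,b]),np.hstack([c,d])]))
E
```

```text
(no output)
```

View pics/c1.png

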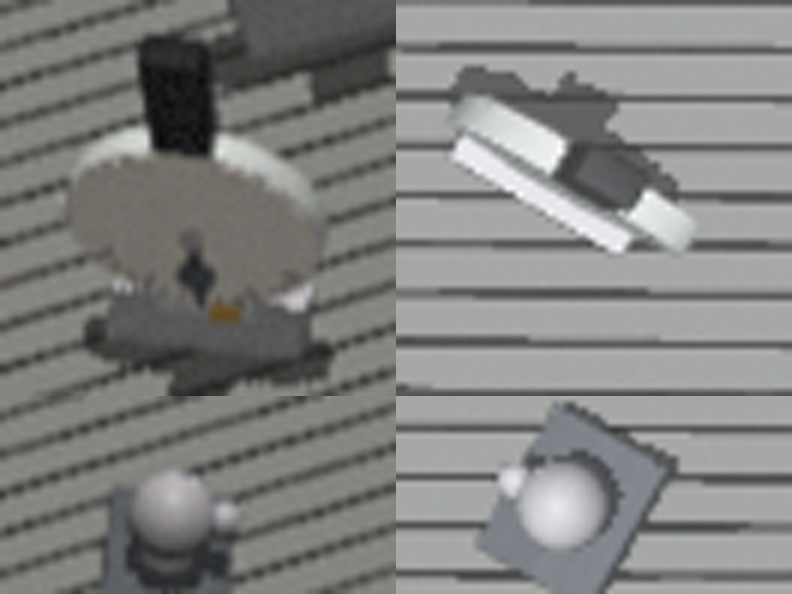

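The crop confirms the small gauge. Its dial faces the scene camera, with the pointer hub at about scene (237,262) and the brass tab to its right at (242.5,274), so gauge +y is image right. In the top view the foot's near edge runs from (354.3,260.8) to (381.5,277.2). The dome centre is at top (248.2,255.2) and scene (353.7,234), with the knuckle on its +y side. Next I'll compute the poses and check them across both views.

Run:
```python
from h import *
np.set_printoptions(precision=4,suppress=True)
A=onz("top",354.3,260.8,.014);B=onz("top",381.5,277.2,.014)
print("edge",np.linalg.norm(A-B))
y=(A-B)/np.linalg.norm(A-B);x=np.array([y[1],-y[0],0]);O=(A+B)/2+.017*x;O[2]=0
print("yaw",np.arctan2(x[1],x[0]),"O",O)
P=lambda a,b,c:O+a*x+b*y+np.array([0,0,c])
print("scene handle top",proj("scene",P(0,0,.2)),"top",proj("top",P(0,0,.2)))
# handle top in scene: crop dark quad; dial extremes
s=cv2.imread("pics/scene0.png").astype(int);t=cv2.imread("pics/top0.png").astype(int)
m=np.zeros(s.shape[:2],bool);m[222:250,222:246]=True
d=(s.max(2)<45)&m;v,u=np.nonzero(d);print("scene handle px",u.min(),u.max(),v.min(),v.max(), np.c_[u,v][v<v.min()+3].mean(0))
print("pred corners scene",[proj("scene",P(a,b,.2)) for a in(-.009,.009) for b in(-.014,.014)])
m=np.zeros(t.shape[:2],bool);m[258:272,372:388]=True
d=(t.max(2)<95)&m;
print("pred corners top",[proj("top",P(a,b,.2)) for a in(-.009,.009) for b in(-.014,.014)])
for r in range(256,274):print(r,t[r,368:396].max(1))
p,e=tri((353.7,234),(248.2,255.2));print("dome",p,e,onz("top",248.2,255.2,.05),onz("scene",353.7,234,.05))
for n,im,(u0,v0) in(("top",t,(248,255)),("scene",s,(353.7,234))):
    c=cv2.HoughCircles(cv2.resize(im[int(v0)-15:int(v0)+16,int(u0)-15:int(u0)+16].astype(np.uint8),None,fx=8,fy=8,interpolation=cv2.INTER_CUBIC).max(2),cv2.HOUGH_GRADIENT,1,200,param1=80,param2=10,minRadius=40,maxRadius=80)
    if c is not None:
        c=c[0,0];print(n,(c[0]+.5)/8-.5+int(u0)-15,(c[1]+.5)/8-.5+int(v0)-15,c[2]/8)
```

```text
edge 0.08614595701031176
yaw -0.5378678540096544 O [ 0.523  -0.1693  0.    ]
scene handle top [232.5942 230.2429] top [380.8677 264.1058]
scene handle px 228 242 228 247 [232.6923 229.0769]
pred corners scene [array([227.9088, 226.7744]), array([238.8915, 228.1338]), array([226.2609, 232.364 ]), array([237.3213, 233.7422])]
pred corners top [array([384.0887, 270.5835]), array([373.6718, 264.3086]), array([388.0634, 263.903 ]), array([377.6513, 257.6373])]
256 [231 217 161 118 101  99  98  99  99  99  99 101 157 164 167 168 167 167
 168 168 168 167 168 169 168 168 167 167]
257 [232 234 224 204 133 103 100  98  98  99  99  98  99  99 156 168 168 168
 168 168 168 168 168 168 167 167 169 169]
258 [233 235 236 236 227 150 103  88  87  89  96  98  97  98  96 156 163 164
 163 164 164 165 163 162 164 163 163 164]
259 [234 236 236 237 238 143  74  68  67  76  78  72  70  70  72  70  70  78
  85  86  86  86  85  87  86  89  88  89]
260 [236 237 237 239 236 128  68  68  70  88  92  86  80  86  89  90  92  90
 133 144 145 146 146 145 145 145 145 146]
261 [235 237 238 238 143  75  67  66  81  96 
[... 921 characters left out ...]
36 235 235 234 221 186 156 148 113  83  78  77  95  99 125 227
 233 231 228 227 230 188 172 169 168 168]
270 [157 150 237 235 235 235 234 235 222 187 157 148 145 127 195 163 229 233
 233 230 226 224 223 223 214 179 169 168]
271 [167 168 152 182 231 234 235 234 234 234 221 188 158 149 144 195 227 231
 231 229 226 223 220 218 215 211 182 169]
272 [168 168 167 169 141 199 233 236 236 235 234 235 225 189 159 149 165 206
 224 227 225 220 218 216 212 202 192 171]
273 [167 168 168 168 168 168 150 232 238 236 236 235 234 235 226 189 152 145
 181 218 221 218 214 213 204 196 185 165]
dome [0.5445 0.1621 0.0525] 0.004751437110365691 [0.5438 0.1602 0.05  ] [0.5434 0.1654 0.05  ]
top 248.0 254.375 9.1625
```

Handle position agrees in both views to about 1 px (2 mm), so I'll pick the gauge up now.

```bash
cat >> h.py <<'E'
def tq(yaw,lean,flip=1):
    "tool quaternion for gauge with yaw, leaning top toward its +y"
    G=R.from_euler("z",yaw)*R.from_euler("x",-lean); g=G.as_matrix()
    z=-g[:,2];y=flip*g[:,1];M=np.c_[np.cross(y,z),y,z]
    q=R.from_matrix(M).as_quat(); return q[[3,0,1,2]],g
E
python3 - <<'E'
from h import *
np.set_printoptions(precision=4,suppress=True)
s=cv2.imread("pics/scene0.png").max(2).astype(int)
t=cv2.imread("pics/top0.png").max(2).astype(int)
for v in (230,232,234,236):print("s",v,s[v,340:370])
for u in(352,354):print("su",u,s[220:250,u])
for v in(253,255,257):print("t",v,t[v,235:262])
for u in(246,248,250):print("tu",u,t[242:270,u])
O=np.array([.522,-.1693,0]);yaw=-.538
for f in(1,-1):
    q,g=tq(yaw,0,f);print(f,planner.solve_ik(O+[0,0,.161],q),[planner.solve_ik([.544,.162,.07+.16],tq(yaw,l,f)[0]) for l in(0,.36)])
E
```

```text
s 230 [135 135 133 119 101 104 107 112 141 156 167 171 177 184 186 180 174 169
 155 138 131 129 135 132 130 115 111  97  76  89]
s 232 [ 99  88  82  75  96  99  99 116 138 148 158 162 173 186 186 174 167 159
 153 141 120 121 132 116  82 102 112 132 136 134]
s 234 [134 135 126  97  93  96  92 112 124 134 142 146 155 158 159 153 148 143
 138 131 134 172 186 171 153 129 135 134 133 134]
s 236 [134 134 127  94  99  92  74  83 102 112 119 126 135 136 136 132 126 121
 115 108  99 124 127 121 118 126 132 121 113  96]
su 352 [135 113  76 102 133 132 129 144 168 178 177 179 173 164 155 146 135 118
 104  94  71  53  71  86  68  48  50  58  88 102]
su 354 [127  95  98 130 133 131 131 150 177 184 186 189 186 170 159 149 136 120
 105  91  74  52  72  82  63  50  49  62  88 101]
t 253 [167 167 143 169 198 168 186 196 205 212 217 222 219 217 212 198 189 173
 156 129  88  84  90 135 143 141 143]
t 255 [167 146 132 134 136 169 192 207 214 221 229 237 233 225 216 208 195 181
 165 138  96  85 133 141 141 142 120]
t 257 [150 135 136 135 135 145 183 202 217 220 224 226 225 219 215 205 193 181
 160 119  87 135 141 142 140 117  86]
tu 246 [136 136 136 136 133  99 143 168 185 203 215 222 231 237 232 226 221 215
 205 185 154 140 139 141 141 138 140 136]
tu 248 [138 137 138 138 134  93 139 167 187 200 210 217 222 225 224 219 215 208
 201 182 150 140 139 138 140 141 142 141]
tu 250 [138 137 137 134  84  87 114 151 170 185 194 198 205 208 208 205 199 193
 179 159 124 139 140 141 142 141 140 140]
1 [-0.3136  0.1812 -0.1458  1.2438  0.      0.2244] [array([0.2894, 0.2072, 0.0371, 1.4007, 0.    , 0.8274]), array([ 0.3958,  0.4493,  0.3154,  1.7307, -0.2111,  0.9651])]
-1 [-0.3136  0.1812 -0.1458  1.2438  0.     -2.9172] [array([ 0.2894,  0.2072,  0.0371,  1.4007,  0.    , -2.3142]), array([ 0.3958,  0.4493,  0.3154,  1.7307, -0.2111, -2.1765])]
```

Run:
```python
from h import *
np.set_printoptions(precision=4,suppress=True)
p,e=tri((353.4,233.9),(247.3,255.0));print("dome",p,e)
O=np.array([.522,-.1693,0]);q,g=tq(-.538,0)
o=status.get_obs();robot.servo_line(o["tool_pos"]+[0,0,.15],rate=.25)
robot.goto(O+[0,0,.36],q)
cv2.imwrite("pics/pre.png",np.hstack([eyes.grab_frame("top")[200:330,310:450],eyes.grab_frame("scene")[180:310,170:310]])[:,:,::-1])
print(robot.servo_line(O+[0,0,.161],rate=.12,max_force=8))
o=status.get_obs();print(o["time_s"],o["tool_pos"],o["ft_force"],o["ft_torque"])
eoat.move_gripper(.015,40)
o=status.get_obs();print(o["time_s"],o["finger_gap"],o["grasp_force"],o["ft_force"],o["ft_torque"])
i=np.hstack([eyes.grab_frame("top")[200:330,310:450],eyes.grab_frame("scene")[180:310,170:310]])[:,:,::-1]
cv2.imwrite("pics/grasp.png",cv2.resize(i,None,fx=2.8,fy=2.8,interpolation=cv2.INTER_CUBIC))
```

```text
dome [0.5445 0.1629 0.0528] 0.0015617711358545438
False
5.375 [ 0.5224 -0.1694  0.1617] [ 0.7048  0.3756 -0.3426] [ 0.0355  0.0246 -0.    ]
5.9333 0.027752965410446136 40.61642825603485 [0.9297 0.7782 1.1686] [ 0.1121 -0.0936 -0.024 ]
```

View pics/grasp.png

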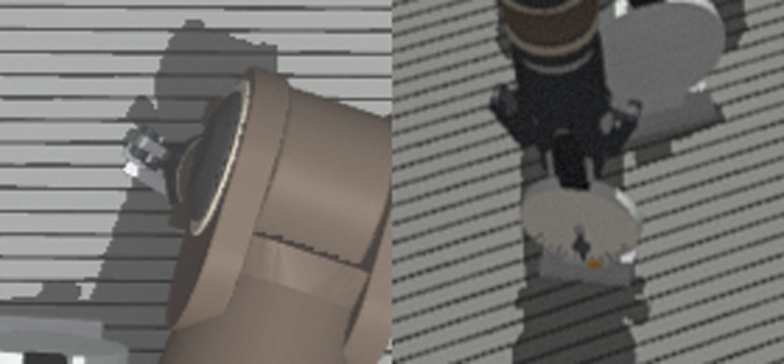

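Gripped at a 27.8 mm gap. I'll lift it and hold it close to the scene camera on the way, so I can read the index angle accurately.

Run:
```python
from h import *
np.set_printoptions(precision=4,suppress=True)
o=status.get_obs();p=o["tool_pos"]
eoat.move_gripper(.015,70)
robot.servo_line(p+[0,0,.2],rate=.2)
o=status.get_obs();print(o["ft_force"],o["ft_torque"])
c=eyes.camera_model("scene")["xyz"]
for P in ([.62,0,.66],[.62,0,.6],[.6,0,.55],[.56,0,.5]):
    yaw=np.arctan2(c[1]-P[1],c[0]-P[0]);q,g=tq(yaw,0)
    try: robot.goto(P,q);break
    except robot.Unreachable: pass
robot.pause(.8)
im=eyes.grab_frame("scene");o=status.get_obs();print(P,yaw,o["time_s"],o["tool_pos"],o["finger_gap"])
cv2.imwrite("pics/near.png",im[:,:,::-1])
C=o["tool_pos"]-[0,0,.081]; u,v=proj("scene",C+.01*g[:,0]);print(u,v)
u,v=int(u),int(v)
cv2.imwrite("pics/nearc.png",cv2.resize(im[v-55:v+45,u-55:u+55,::-1],None,fx=6,fy=6,interpolation=cv2.INTER_CUBIC))
np.save("near.npy",np.r_[C,yaw,u,v])
```

```text
[-0.0795 -0.6664 -4.8451] [0.0298 0.023  0.0053]
[0.56, 0, 0.5] -0.38682847253444713 8.25 [ 0.5223 -0.1693  0.3613] 0.02713596271861741
229.14118982115798 212.22026639402344
```

View pics/nearc.png

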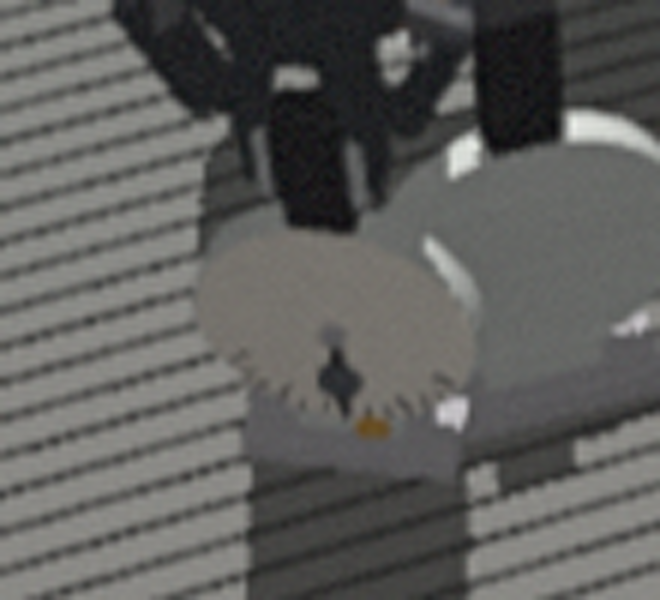

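The picture shows the gauge still at the lift pose, because all the inspection poses were out of reach. In the 6x crop the hub is at about (333,333), the pointer tip at (346,415) and the brass tab at (373,428). This view is good enough to estimate the index by casting rays onto the dial plane.

```bash
cat >> h.py <<'E'
def read(im,C,g,verbose=1):
    "index, pointer and dial up-angle from a scene frame; C dial centre guess, g gauge axes"
    f=im.astype(int);u,v=proj("scene",C).round().astype(int)
    L=lambda a,b,x:[(lambda d:np.array([d@g[:,1],d@g[:,2]]))(onplane("scene",a,b,C+x*g[:,0],g[:,0])-C) for a,b in zip(a,b)]
    box=np.zeros(f.shape[:2],bool);box[v-40:v+40,u-45:u+45]=1
    w=np.clip(f[...,0]-f[...,2]-30,0,None)*box*(f[...,0]-f[...,1]>12)
    n,lab,st,ce=cv2.connectedComponentsWithStats((w>0).astype(np.uint8))
    k=1+np.argmax(st[1:,4]);vv,uu=np.nonzero(lab==k);ww=w[vv,uu]
    t=L([(uu*ww).sum()/ww.sum()],[(vv*ww).sum()/ww.sum()],.010)[0]
    V,U=np.nonzero(box);q=np.array(L(U,V,.010))
    r=np.hypot(*q.T);lum=f[V,U].max(1)
    out=dict(tab=t,npx=len(uu),rtab=np.hypot(*t))
    return out,q,lum
E
python3 - <<'E'
from h import *
np.set_printoptions(precision=4,suppress=True)
im=cv2.imread("pics/near.png")[:,:,::-1]
o=status.get_obs();q,g=tq(-.538,0);C=o["tool_pos"]-[0,0,.081]
out,Q,lum=read(im,C,g);print(out)
n=np.load("near.npy");u0,v0=n[4]-55,n[5]-55
pt=lambda a,b,x:(lambda d:np.array([d@g[:,1],d@g[:,2]]))(onplane("scene",u0+(a+.5)/6-.5,v0+(b+.5)/6-.5,C+x*g[:,0],g[:,0])-C)
h=pt(333,333,.010);tip=pt(346,415,.010);tb=pt(373,428,.010)
print("hub",h,"tip",tip,"tab",tb)
for a,b in((tip,"ptr"),(tb,"tab"),(out["tab"],"tabc")):
    d=a-h;print(b,np.arctan2(d[0],-d[1]),np.hypot(*d))
# face edge (x=+7mm) from dial colour: warm grey
f=im.astype(int);hsv=f[...,0]-f[...,2]
u,v=proj("scene",C).round().astype(int)
m=np.zeros(f.shape[:2],np.uint8);m[v-35:v+35,u-40:u+40]=((hsv>6)&(f.max(2)>80)&(f.max(2)<170))[v-35:v+35,u-40:u+40]
m=cv2.morphologyEx(m,cv2.MORPH_CLOSE,np.ones((3,3)));k,lab,st,_=cv2.connectedComponentsWithStats(m);i=1+np.argmax(st[1:,4]);print(st[i])
c=max(cv2.findContours((lab==i).astype(np.uint8),0,1)[0],key=len)[:,0]
P=np.array([(lambda d:(d@g[:,1],d@g[:,2]))(onplane("scene",a,b,C+.007*g[:,0],g[:,0])-C) for a,b in c])
P=P[P[:,1]>-.03]
s=np.linalg.lstsq(np.c_[2*P,np.ones(len(P))],(P**2).sum(1),rcond=None)[0];print("dial c",s[:2],"r",np.sqrt(s[2]+s[0]**2+s[1]**2))
print("tab vs dial c",np.arctan2(out["tab"][0]-s[0],-(out["tab"][1]-s[1])))
jt=np.array([.5445,.163,.07])
for l in(0,.2,.36):print(planner.solve_ik(jt+tq(-.538,l)[1][:,2]*.165,tq(-.538,l)[0]) is not None)
E
```

```text
Traceback (most recent call last):
  File "h.py", line 32, in read
    V,U=np.nonzero(box);q=np.array(L(U,V,.010))
                                   ~^^^^^^^^^^
  File "h.py", line 26, in <lambda>
    L=lambda a,b,x:[(lambda d:np.array([d@g[:,1],d@g[:,2]]))(onplane("scene",a,b,C+x*g[:,0],g[:,0])-C) for a,b in zip(a,b)]
                                                             ~~~~~~~^^^^^^^^^^^^^^^^^^^^^^^^^^^^^^^
  File "h.py", line 11, in onplane
    o,d=ray(n,u,v); return o+d*((p-o)@nrm)/(d@nrm)
        ~~~^^^^^^^
  File "h.py", line 7, in ray
    m,M=cam(n); return m["xyz"],M@np.array([(u-m["cx"])/m["fx"],-(v-m["cy"])/m["fy"],-1])
        ~~~^^^
  File "h.py", line 5, in cam
    m=eyes.camera_model(n); q=m["orientation"]; return m,R.from_quat([q[1],q[2],q[3],q[0]]).as_matrix()
ValueError: time passes only in moves, steps and waits
```

```bash
python3 - <<'E'
s=open("h.py").read()
s=s.replace("def cam(n)","@functools.cache\ndef cam(n)",1).replace("import numpy as np, cv2","import functools, numpy as np, cv2")
s=s[:s.index("def read(")]+'''def loc(u,v,x,C,g):
    "pixel -> (y,z) in gauge axes about dial centre C, on the plane x"
    d=onplane("scene",u,v,C+x*g[:,0],g[:,0])-C; return np.array([d@g[:,1],d@g[:,2]])
def tabpx(im,C):
    f=im.astype(int);u,v=proj("scene",C).round().astype(int)
    box=np.zeros(f.shape[:2],bool);box[v-40:v+40,u-45:u+45]=1
    w=np.clip(f[...,0]-f[...,2]-30,0,None)*box*(f[...,0]-f[...,1]>12)
    n,lab,st,_=cv2.connectedComponentsWithStats((w>0).astype(np.uint8))
    vv,uu=np.nonzero(lab==1+np.argmax(st[1:,4]));ww=w[vv,uu]
    return np.average(uu,weights=ww),np.average(vv,weights=ww),len(uu)
def dialc(im,C,g):
    "dial centre and radius from the face edge above the foot"
    f=im.astype(int);u,v=proj("scene",C).round().astype(int);m=np.zeros(f.shape[:2],np.uint8)
    sl=np.s_[v-35:v+35,u-40:u+40];m[sl]=((f[...,0]-f[...,2]>6)&(f.max(2)>80)&(f.max(2)<170))[sl]
    m=cv2.morphologyEx(m,cv2.MORPH_CLOSE,np.ones((3,3)));k,lab,st,_=cv2.connectedComponentsWithStats(m)
    c=max(cv2.findContours((lab==1+np.argmax(st[1:,4])).astype(np.uint8),0,1)[0],key=len)[:,0]
    P=np.array([loc(a,b,.007,C,g) for a,b in c]);P=P[P[:,1]>-.03]
    s=np.linalg.lstsq(np.c_[2*P,np.ones(len(P))],(P**2).sum(1),rcond=None)[0]
    return s[:2],np.sqrt(s[2]+s[0]**2+s[1]**2),len(P)
ang=lambda a,c:np.arctan2(a[0]-c[0],c[1]-a[1])
'''
open("h.py","w").write(s)
E
python3 - <<'E'
from h import *
np.set_printoptions(precision=4,suppress=True)
im=cv2.imread("pics/near.png")[:,:,::-1]
o=status.get_obs();q,g=tq(-.538,0);C=o["tool_pos"]-[0,0,.081]
u,v,n=tabpx(im,C);t=loc(u,v,.010,C,g);N=np.load("near.npy");u0,v0=N[4]-55,N[5]-55
pt=lambda a,b:loc(u0+(a+.5)/6-.5,v0+(b+.5)/6-.5,.010,C,g)
h=pt(333,333);tip=pt(346,415);print("tabpx",u,v,n,t,"hub",h,"tip",tip)
print("ptr",ang(tip,h),np.hypot(*(tip-h)),"tab",ang(t,h),np.hypot(*(t-h)))
s,r,k=dialc(im,C,g);print("dial",s,r,k,"tab",ang(t,s),np.hypot(*(t-s)))
jt=np.array([.5445,.163,.07])
for l in(0,.2,.36):print(planner.solve_ik(jt+tq(-.538,l)[1][:,2]*.165,tq(-.538,l)[0]) is not None)
E
```

```text
tabpx 235.56786703601108 227.8005540166205 17 [ 0.0121 -0.0568] hub [0.0015 0.0006] tip [ 0.0019 -0.0508]
ptr 0.00820829271746274 0.05140454341698462 tab 0.18331655315929113 0.0583847298928829
dial [0.0014 0.0004] 0.05425708041385881 78 tab 0.18503334218126166 0.05817891154065492
True
True
True
```

Index is about 0.185 rad; pointer length measures 51.4 mm and the hub is within 1.5 mm of FK. Moving over the dome and descending softly.

Run:
```python
from h import *
np.set_printoptions(precision=4,suppress=True)
q,g=tq(-.538,0);jt=np.array([.5445,.163,.07])
robot.goto(jt+[0,0,.291],q)
robot.servo_line(jt+[0,0,.1617+.008],rate=.15)
robot.pause(.3);o=status.get_obs();print(o["tool_pos"],o["ft_force"],o["ft_torque"])
print(robot.servo_line(jt+[0,0,.1617-.006],rate=.015,max_force=3))
o=status.get_obs();print(o["time_s"],o["tool_pos"],o["ft_force"],o["ft_torque"],o["finger_gap"])
robot.pause(.8)
o=status.get_obs();print(o["time_s"],o["tool_pos"],o["ft_force"],o["ft_torque"])
s=eyes.grab_frame("scene");t=eyes.grab_frame("top")
cv2.imwrite("pics/up_s.png",s[:,:,::-1]);cv2.imwrite("pics/up_t.png",t[:,:,::-1])
f=lambda i,u,v:cv2.resize(i[v-50:v+50,u-33:u+33,::-1],None,fx=6,fy=6,interpolation=cv2.INTER_CUBIC)
cv2.imwrite("pics/up.png",np.hstack([f(s,353,210),f(t,247,255)]))
```

```text
[0.5448 0.1631 0.2403] [ 0.4859  0.5389 -5.0391] [ 0.0016  0.0199 -0.0231]
True
11.3917 [0.5445 0.163  0.2309] [-1.0166 -0.0111  4.5939] [ 0.0202 -0.0089 -0.0018] 0.027217332301042226
12.1917 [0.5445 0.163  0.2309] [-0.7609  0.2076  6.288 ] [0.0004 0.0441 0.0073]
```

View pics/up.png

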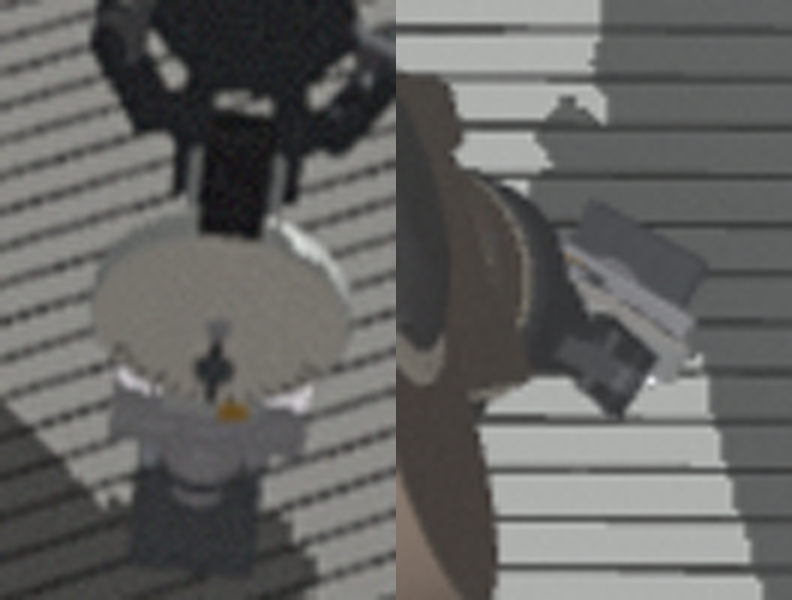

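Run:
```python
from h import *
np.set_printoptions(precision=2,suppress=True)
q,g=tq(-.538,0);O=np.array([.5445,.163,.0697])
P=lambda a,b,c:O+g@[a,b,c]
for n,off in(("top",(214,205)),("scene",(320,160))):
    for a,b,c in((.017,-.045,.014),(.017,0,.014),(.007,-.02,.138),(.017,.045,.014),(.017,-.045,0),(.017,.045,0)):
        p=proj(n,P(a,b,c));print(n,(a,b,c),p,"crop",(p-off)*6+[396*(n=="top"),0])
t=cv2.imread("pics/up_t.png").astype(int)
for u in(248,251,254,257,260):print(u,t[238:272,u].max(1))
```

```text
top (0.017, -0.045, 0.014) [263.53 258.14] crop [693.18 318.81]
top (0.017, 0, 0.014) [248.62 249.09] crop [603.69 264.52]
top (0.007, -0.02, 0.138) [245.72 255.89] crop [586.34 305.36]
top (0.017, 0.045, 0.014) [233.73 240.06] crop [514.38 210.34]
top (0.017, -0.045, 0) [264.15 258.17] crop [696.93 319.02]
top (0.017, 0.045, 0) [234.71 240.3 ] crop [520.24 211.83]
scene (0.017, -0.045, 0.014) [337.   229.77] crop [102.01 418.63]
scene (0.017, 0, 0.014) [353.33 231.77] crop [199.98 430.63]
scene (0.007, -0.02, 0.138) [349.48 198.04] crop [176.87 228.25]
scene (0.017, 0.045, 0.014) [369.73 233.78] crop [298.39 442.67]
scene (0.017, -0.045, 0) [336.75 232.93] crop [100.48 437.59]
scene (0.017, 0.045, 0) [369.25 236.92] crop [295.51 461.55]
248 [ 90  77  81  80  81  81  82  81  82  88 114 130 130  98  99 117 137 137
 142  77  57  58  60  62  73  79  81  81  79  81  79  57  57  59]
251 [ 96  93  86  80  82  81  80  81  81  80  93 113 115 136 136 135 132 118
 136 131 107  58  65  69  60  58  60  76  90  94  98  94  74  60]
254 [ 97  97  96  94  72  81  84  85  83  82  83  84  85  92 109 136 136 131
 110 118 136 139 129  87  57  65  65  61  63  78  78  84 140 167]
257 [ 96  97  97  95  60  93  78  82  84  81  82  82  80  82  82  87 117 140
 135 134 112 117 136 137 132 124  89 108 126 134 173 172 175 175]
260 [ 96  97  96  94  61  96  96  88  79  85  84  84  83  85  83  84  83  95
 129 137 137 138 130 118 137 134 130 129 128 128 149 175 175 176]
```

The foot sits within about 2 mm of the dome centre in both views. I'll ease the press to about 5 N, wait, then rock while rolling and sliding about the dome.

```bash
cat >> h.py <<'E'
YAW=-.538
def pose(th,dz=0.,gl=.1617,base=(.5445,.163,.0692)):
    q,g=tq(YAW,th);c=np.array(base)-[0,0,.02]
    return c+.02*g[:,2]-.01*th*g[:,1]+gl*g[:,2]+[0,0,dz],q,g
def press(th,dz,target=0.,tol=1.5,step=.0002,n=12):
    "adjust height until ft_z is near target (-5.04 = hanging free)"
    for _ in range(n):
        robot.pause(.15);fz=status.get_obs()["ft_force"][2]
        if abs(fz-target)<tol: break
        dz+=step*np.sign(fz-target); p,q,_g=pose(th,dz);robot.servo_line(p,q,rate=.01)
    return dz,fz
E
python3 - <<'E'
from h import *
np.set_printoptions(precision=4,suppress=True)
o=status.get_obs();dz=o["tool_pos"][2]-pose(0)[0][2]
dz,fz=press(0,dz);o=status.get_obs();print(o["time_s"],dz,fz,o["tool_pos"])
robot.pause(1.2)
for th in(.045,.09,.14,.185):
    p,q,g=pose(th,dz);robot.servo_line(p,q,rate=.03);o=status.get_obs();print(th,o["time_s"],o["ft_force"],o["ft_torque"])
dz,fz=press(th,dz);print(dz,fz);robot.pause(1.2)
s=eyes.grab_frame("scene");cv2.imwrite("pics/rock_s.png",s[:,:,::-1])
o=status.get_obs();print(o["time_s"],o["tool_pos"],o["ft_force"],o["finger_gap"])
C=o["tool_pos"]-.0817*g[:,2]
u,v,n=tabpx(s,C);t=loc(u,v,.010,C,g);c,r,k=dialc(s,C,g);print("tab",t,n,"dial",c,r,k,ang(t,c))
U,V=proj("scene",C+.01*g[:,0]).round().astype(int);print(U,V,"tabpx",u,v)
cv2.imwrite("pics/rock.png",cv2.resize(s[V-30:V+42,U-48:U+48,::-1],None,fx=8,fy=8,interpolation=cv2.INTER_CUBIC))
E
```

```text
12.95 0.0001852124078309479 -0.9933795203549837 [0.5445 0.163  0.231 ]
0.045 14.5583 [-1.3614 -3.7905  0.8755] [-1.0741  0.6812  0.0297]
0.09 14.9667 [-1.3814 -0.9741 -1.6703] [-0.3944  0.3143  0.0134]
0.14 15.4 [-0.7941 -0.4803 -1.9976] [-0.0607  0.1375  0.0143]
0.185 15.8083 [ 0.0616 -0.2313 -4.0141] [ 0.1853 -0.0962 -0.019 ]
-0.00041478759216905214 0.6923220780469068
18.4083 [0.5608 0.1902 0.2279] [-0.644   0.8633  5.5113] 0.027172676726299052
tab [ 0.0122 -0.0555] 12 dial [0.0004 0.0001] 0.05550086279348485 75 0.20867457934083203
362 216 tabpx 360.47482014388487 229.0
```

View pics/rock.png

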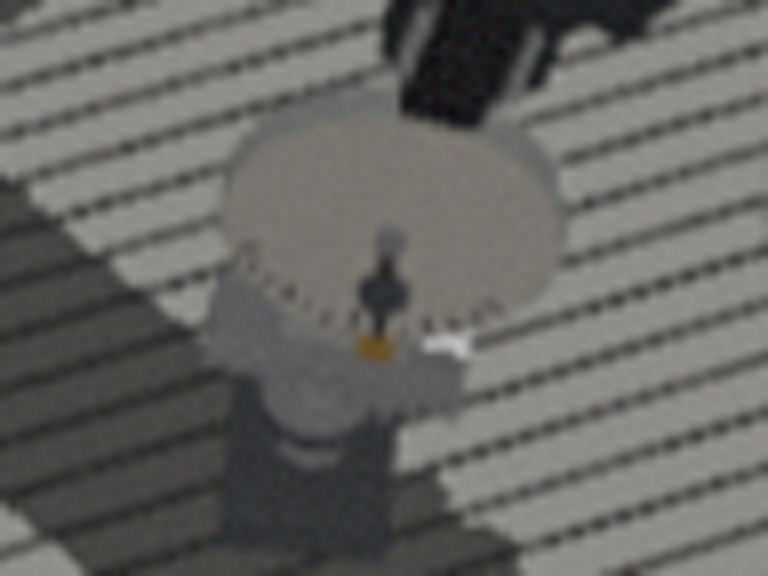

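The picture shows the pointer tip at crop (380,330) pointing into the brass tab at (377,347), essentially on the mark. I'll measure the difference numerically, averaging several frames.

```bash
cat >> h.py <<'E'
def ptr(im,C,g,c):
    "pointer angle from its dark pixels 12..46 mm from dial centre c, minus the face brightness"
    f=im.astype(float).max(2);u,v=proj("scene",C+.01*g[:,0]-.03*g[:,2]).round().astype(int);a=[];w=[]
    for V in range(v-14,v+15):
        for U in range(u-14,u+15):
            d=loc(U,V,.010,C,g)-c;r=np.hypot(*d);th=np.arctan2(d[0],-d[1])
            if .012<r<.046 and -.3<th<.75 and abs(r*np.sin(th-.2))<.012: a.append(d);w.append(max(0,105-f[V,U]))
    a=np.array(a);w=np.array(w);m=(a*w[:,None]).sum(0)/w.sum();return np.arctan2(m[0],-m[1]),np.hypot(*m),w.sum()
E
cat > chk.py <<'E'
from h import *
def check(th,N=5):
    o=status.get_obs();g=tq(YAW,th)[1];C=o["tool_pos"]-.0817*g[:,2];T=[]
    for _ in range(N):
        s=eyes.grab_frame("scene");u,v,n=tabpx(s,C);t=loc(u,v,.010,C,g);c,r,k=dialc(s,C,g)
        p=ptr(s,C,g,c);T.append([ang(t,c),p[0],p[1],c[0],c[1],r,n])
    print("tab,ptr,rptr,c,c,r,n",np.mean(T,0),np.std(T,0)[:2],o["time_s"],o["ft_force"])
E
python3 - <<'E'
from chk import *
np.set_printoptions(precision=4,suppress=True)
s=cv2.imread("pics/up_s.png")[:,:,::-1];g=tq(YAW,0)[1];C=np.array([.5445,.163,.2309-.0817])
u,v,n=tabpx(s,C);c,r,k=dialc(s,C,g);print("upright tab",ang(loc(u,v,.01,C,g),c),c,r,"ptr",ptr(s,C,g,c))
check(.185)
E
```

```text
upright tab 0.18407233016828267 [0.0013 0.0019] 0.05362043701460464 ptr (np.float64(0.025017538082424365), np.float64(0.028281574381945743), np.float64(1559.0))
tab,ptr,rptr,c,c,r,n [ 0.1913  0.1919  0.0286  0.0013  0.0007  0.0548 12.    ] [0.0076 0.0142] 18.4083 [-0.644   0.8633  5.5113]
```

Tab and pointer agree (0.191 and 0.192 rad, frame noise about 0.01). I'll ease the press slightly and recheck with more frames.

Run:
```python
from chk import *
np.set_printoptions(precision=4,suppress=True)
dz=-.00041
for _ in range(4):
    fz=status.get_obs()["ft_force"][2]
    if fz<1.5: break
    dz+=.00012;p,q,g=pose(.187,dz);robot.servo_line(p,q,rate=.01);robot.pause(.8)
robot.pause(1.2)
o=status.get_obs();w,x,y,z=o["orientation"];M=R.from_quat([x,y,z,w]).as_matrix()
print(dz,"lean",np.arcsin(-M[:,2]@tq(YAW,0)[1][:,1]),"fore-aft",-M[:,2]@tq(YAW,0)[1][:,0],o["tool_pos"],o["grasp_force"])
check(.187,20);check(.187,1)
```

```text
7e-05 lean 0.18712495770311235 fore-aft 9.438799553787503e-05 [0.5608 0.1904 0.2281] 69.54827785491943
tab,ptr,rptr,c,c,r,n [ 0.1794  0.1715  0.0291  0.002   0.0011  0.0545 12.    ] [0.0079 0.0157] 24.0583 [-0.2027  1.0957 -3.2616]
tab,ptr,rptr,c,c,r,n [ 0.1784  0.1671  0.0289  0.0021  0.001   0.0547 12.    ] [0. 0.] 25.0583 [ 0.5614  1.1182 -4.2845]
```

Run:
```python
from chk import *
np.set_printoptions(precision=4,suppress=True)
def fz():
    a=[]
    for _ in range(8): robot.pause(.05);a.append(status.get_obs()["ft_force"][2])
    return np.mean(a)
dz=.00007;th=.188
for _ in range(6):
    f=fz();print(dz,f)
    if -1.5<f<3: break
    dz+=-.0001 if f<0 else .00006
    p,q,g=pose(th,dz);robot.servo_line(p,q,rate=.01);robot.pause(.5)
robot.pause(1.0);print(fz());check(th,15);print(status.get_obs()["finger_gap"])
s=eyes.grab_frame("scene");cv2.imwrite("pics/fin.png",cv2.resize(s[150:290,280:450,::-1],None,fx=4,fy=4,interpolation=cv2.INTER_CUBIC))
```

```text
7e-05 -3.700770893398821
-3.000000000000001e-05 -2.994948703859212
-0.00013000000000000002 -1.319208767464133
-0.22719302651765916
tab,ptr,rptr,c,c,r,n [ 0.181   0.1731  0.0293  0.0018  0.0015  0.0543 12.    ] [0.0057 0.0108] 29.2083 [-0.6396  0.8415 -0.0692]
0.027100731513586683
```

View pics/fin.png

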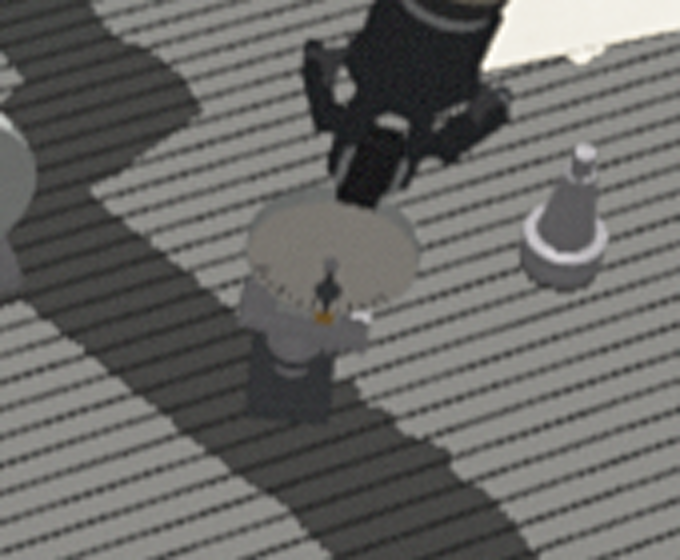

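The pointer tip points into the brass tab at crop (324,318). The foot is on the dome with about 5 N of press, the grip is steady, and the neighbouring holder and large gauge in view are undisturbed. Handing in.

```bash
python3 -c "
from rig import sign_off
print(sign_off())"
```

```text
the job is handed in; nothing more can be done
None
```

I handed the job in at about 29 s: the gauge is gripped with its foot on the jack's dome under about 5 N, leaning 0.188 rad, and the pointer is on the brass tab to within about 0.01 rad by camera; no verdict came back.

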